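# Mix a bottle of paint on the bottle roller

## Task

Mix the blue paint: lay the blue paint bottle on its side on the mixer's rollers and let go; pull the red switch knob out until it snaps out and stays, take the fingers off it for about a second, then push it fully home and leave the bottle lying there. The switch sits in a soft rubber mount, so feel for the ends of its travel and never pull or push it much harder than it takes to work it (20 N is plenty); do not knock or shift the other things on the table.

Things in the scene. Friction and masses are not known exactly. Their poses are not given: they have to be found in the camera images.
- paint_mid (a point): Blue paint bottle, white cap, upright at the start; 56 mm in diameter, 135 mm tall, 0.2 to 0.4 kg. The blue body is a plain cylinder up to 100 mm above the base, then narrows to the cap (28 mm in diameter, from 113 to 135 mm). The point is on its axis half-way up (67.5 mm above the base); z runs from base to cap.
- cradle (a point): Roller bed of the mixer: two fixed parallel black rollers, 24 mm in diameter, 190 mm long, 36 mm apart between centres, tops 74 mm above the table. The point is where the bottle's centre lies when it rests on them midway along, 97.7 mm above the table. y runs along the rollers (the bottle lies along y, cap either way), z is up, -x points to the side with the sloped panel.
- mixer: The bottle mixer, a grey machine fixed to the table, 270 mm along y; origin at table height under the cradle point, same axes. White cheeks across the roller ends (y 96 to 110 mm, both sides) are 83 mm high; the deck beside the rollers is 42 mm high, out to 52 mm either side. The upper edge of the control box, 150 mm wide, is at x = -88 mm, 89 mm high; its panel slopes down from there to -x.
- knob_grip (a point): Red round pull-switch knob, 28 mm in diameter, 24 mm long, on the mixer's panel, which slopes 30 degrees from level and faces up and to the mixer's -x. The point is the knob's centre and moves with it; z is the pull axis, out of the panel (30 degrees from vertical); y is level. With the knob fully in, the point is 24 mm off the panel, with a 12 mm gap behind the knob. It slides along z only.
- knob (a joint): How far the knob is pulled out of the switch, in m: 0 fully in. Its stroke is under 40 mm and unmarked: it ends at a stop, to be felt. A snap spring holds it at both ends: about 11 N breaks it away, falling to nothing at mid-stroke; let go before half-way it snaps back, past half-way it snaps out to the stop and stays.
- glue: Bystander: white glue bottle with a red label, upright, 60 mm in diameter, 175 mm tall; origin at the centre of its base.
- pot: Bystander: red open plastic pot, 68 mm across the rim, 60 mm tall; origin at the centre of its base.
- stick: Bystander: white glue stick with an orange cap, upright, 29 mm in diameter, 92 mm tall; origin at the centre of its base.
- mount (a joint): How far the rubber mount that carries the whole switch (black disc round the knob, 40 mm across, 3 mm proud of the panel) is stretched out (+) or pressed in (-) along the pull axis, in m; 0 at rest. It gives about 1 mm per 3.5 N and springs back. Beyond 7 mm either way (about 25 N) it tears.
There are look-alikes about, which are no part of the job. Of the things shaped like the part that bears paint_mid, the blue one is meant.

How it is judged (in metres and radians):
On the way, in this order (a step that is already met when the one before it is completed fails the run):
1. the blue bottle lies on the rollers, let go, with the knob still in (angle between the z axis of paint_mid and the y axis of cradle, either way round below 0.15 rad and x of paint_mid in the frame of cradle between -0.01 and 0.01 m and y of paint_mid in the frame of cradle between -0.035 and 0.035 m and z of paint_mid in the frame of cradle between -0.008 and 0.008 m and contact force between the fingers and paint below 0.2 N and value of joint knob below 0.004 m), for 0.2 s.
2. the knob stays out in its detent by itself, untouched, for 0.6 s (value of joint knob above 0.0215 m and contact force between each of the arm, the fingers and knob below 0.2 N), for 0.6 s.
3. the knob is fully in again (value of joint knob below 0.0025 m), for 0.1 s.
At the end, for the whole second after the job is handed in: The knob is within 2.5 mm of fully in, and the blue bottle lies at rest on both rollers: along them within 0.15 rad, its centre within 10 mm across and 8 mm in height of the cradle point and within 35 mm of it along the rollers (value of joint knob below 0.0025 m and angle between the z axis of paint_mid and the y axis of cradle, either way round below 0.15 rad and x of paint_mid in the frame of cradle between -0.01 and 0.01 m and y of paint_mid in the frame of cradle between -0.035 and 0.035 m and z of paint_mid in the frame of cradle between -0.008 and 0.008 m and linear speed of paint below 0.02 m/s); the robot touches nothing.
It fails at once if a bystander is tipped or shifted by more than 30 mm (distance of any of glue, pot, stick from where it was at the start of the episode above 0.03 m or angle between any of glue, pot, stick's own z axis and vertical above 0.5 rad).
It fails at once if the switch's rubber mount is torn: stretched or pressed by more than 7 mm, about 25 N (value of joint mount above 0.007 m or value of joint mount below -0.007 m).
It also fails if it takes over 61 s, if anything falls off the work surface, if the arm or the gripper's body presses on something with over 40 N, if the wrist force passes 120 N, or if a joint passes its speed limit or range.

## Robot

A 6-joint arm with a two-finger parallel gripper is mounted at the origin on the work surface. World frame = base frame: x ahead of the robot, y to its left, z up, the work surface at z = 0. Lengths are in m, angles in degrees, forces in N, time in s.
With the tool pointing down it reaches from about 0.35 to 0.875 m from the base axis. Payload 4.2 kg.
Tool frame: the origin (TCP) lies on the centre line of the jaws, within the pads' length; the fingertips stand 17 mm ahead of it and the grasp point (between the pads) lies 2 mm behind it; z points along the fingers, y is the direction in which the jaws open and shut (so a half turn about z gives the same grasp; the last joint's range is limited). The gripper opens to 87 mm and grips with 3 to 60 N. Pads are 19 mm wide; open, the fingers measure 117 mm over their backs; the gripper's body (75 mm by 190 mm) begins 51 mm behind the grasp point.
Start: joints at [-61.387, 22.042, 0.453, 0, -68.411, -14.817], TCP at [0.149, -0.607, 0.24] pointing down, gripper open.
Joint ranges: [-179.83, 179.83], [-69.29, 118.12], [-61.27, 80.66], [-181.25, 117.63], [-171.15, -9.14], [-177.46, 177.46]. Speed limits (degrees/s): [159.86, 159.86, 180, 180, 180, 180].

## Interface

Orientations are given as a 3x3 rotation matrix whose columns are the frame's x, y, z axes.
In Python, from station import * gives the robot as it stands.
- The arm moves only by the tool play_rows, never from a script. Its argument "targets" is a list that holds one entry, the list of rows, each a list of 5 numbers: the closure, from 0 (fully open) to 1 (shut), then the shift along the world's x, y, z in m, then the turn about the world's z in rad. In form: [[[gripper, x, y, z, twist], ...]]. A call has 1 to 5 rows; each row is the pose to reach, as a shift and turn from the pose commanded when the call began; what a row does not reach only later rows make up. A row lasts 1/12 s, in which the tool goes at most 41.7 mm and 7.16 degrees, less where a joint would pass 70% of its speed; a pose out of reach is approached as far as the arm can. A call with a gripper value outside its range is refused whole. The fingers move at their own pace and stop on an object; the grip force is fixed at half the most. Time passes only in rows, so rows that repeat a pose let the fingers close. It gives the time, the measured TCP pose, the force and the opening at its end, in the units of the state.
- sense(): the state, without advancing time (a new reading comes with each control period).
- capture(name): name is "side" or "top"; returns the picture (480x640x3 uint8, blue, green, red); there is no depth.
- get_calibration(name): a dict with "camera_matrix" (3x3 intrinsics, pixels), "T" (4x4, takes a point from camera to world coordinates). Camera axes: x right, y up, looking along -z (the intrinsics and any distortion apply to the point x, -y, -z); pixel columns grow to the right and rows downward; lengths in m; the calibration is good to about 2 mm. A picture is of the moment at which its call begins. get_calibration takes no time and is no camera call.
- finish_job(): hands the job in, once; it reports no verdict.
The state is a dict: "time_s": time; "joints": joint angles; "joint_velocities": joint speeds; "effort": joint torques, N m; "tcp_pos": TCP position; "ee_rot": TCP orientation; "wrist_force": force on the tool from outside, world axes, zero at the start; "moment": the same for the moment, N m; "gripper_width": opening from 0.0 (shut) to 1.0 (fully open).
Only numpy, scipy, OpenCV 4.12 (cv2) and the standard library are available. Lean on these libraries where they do the work, as an engineer would, in place of code of your own. Each camera call takes 0.05 s, during which the arm holds its last target. There are 200 camera calls.

## Working session

There is one attempt and no reset: what is moved stays moved. The work goes in short steps, Python scripts to look and compute and a tool call to move; the robot and the scene stay as the last step left them, time stands still between calls to the robot, and variables do not carry over. Pictures are saved under pics/ and viewed, on a budget of 10 in all, crops included, one or two more only if the job needs it, and the job is handed in when it is done.

Besides the shell and the picture viewer there is one more tool, called after "Request:" by a JSON object that holds its "op" and its "data", one argument or row to a line. play_rows: Moves the arm, as the interface text tells. Its arguments: {"type":"object","properties":{"targets":{"type":"array","items":{"type":"array","items":{"type":"array","items":{"type":"number"}}}}},"required":["targets"]}

```bash
mkdir -p pics; python3 - <<'E'
from station import *
import cv2,numpy as np
for n in("side","top"):
    cv2.imwrite(f"pics/{n}0.png",capture(n)); c=get_calibration(n); print(n,np.round(c["camera_matrix"],1).tolist(),np.round(c["T"],3).tolist(),c.keys())
s=sense(); print(s)
E
```

```text
side [[441.2, 0.0, 319.1], [0.0, 441.2, 240.8], [0.0, 0.0, 1.0]] [[-0.988, 0.113, -0.104, 0.492], [-0.152, -0.611, 0.777, 0.766], [0.024, 0.784, 0.621, 0.676], [0.0, 0.0, 0.0, 1.0]] dict_keys(['camera_matrix', 'T'])
top [[606.3, 0.0, 321.6], [0.0, 606.3, 236.4], [0.0, 0.0, 1.0]] [[0.152, 0.968, -0.202, 0.319], [-0.988, 0.149, -0.03, 0.006], [0.001, 0.204, 0.979, 1.389], [0.0, 0.0, 0.0, 1.0]] dict_keys(['camera_matrix', 'T'])
{'time_s': 0.1, 'joints': array([-6.13875421e+01,  2.20883235e+01,  3.89376328e-01, -2.72268195e-02,
       -6.84144672e+01, -1.48154851e+01]), 'joint_velocities': array([ 0.03165187, -0.05584014,  0.29826398,  0.12369671,  0.02044675,
       -0.01998468]), 'effort': array([-4.60107494e-04, -3.91687810e+01,  1.87936109e+01,  4.23191652e+00,
        1.35089300e-02, -6.68927510e-05]), 'tcp_pos': array([ 0.14894427, -0.60646809,  0.23855538]), 'ee_rot': array([[-9.71188640e-01, -2.38311375e-01, -5.59997929e-04],
       [-2.38312020e-01,  9.71186687e-01,  1.94929154e-03],
       [ 7.93241869e-05,  2.02658403e-03, -9.99997943e-01]]), 'wrist_force': array([-0.28202836, -0.7983856 , -0.16405741]), 'moment': array([-0.04127323,  0.02540462, -0.00687068]), 'gripper_width': 0.9972725878955405}
```

View pics/side0.png

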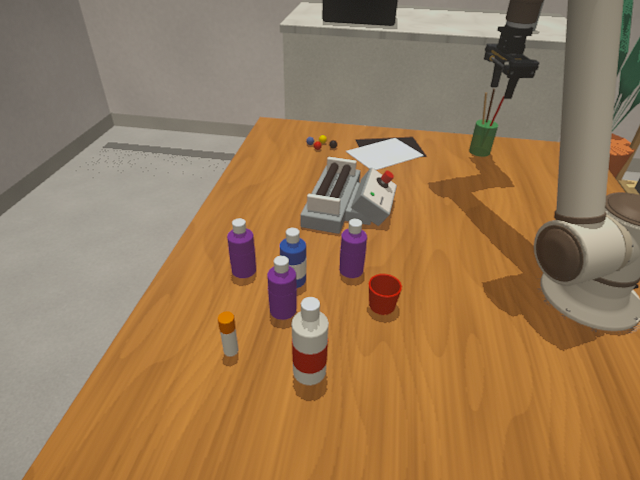

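View pics/top0.png

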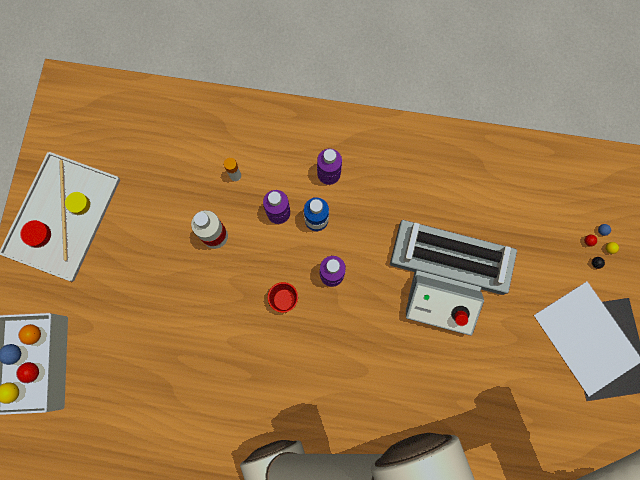

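The blue-bodied bottle at top (317,213), which is side (293,258), is the target. The look-alikes are purple, at top (276,206), (329,166) and (332,270). I'll measure everything and confirm it in one crop.

```bash
cat > h.py <<'E'
from station import *
import cv2,numpy as np
def ray(n,p):
    c=get_calibration(n);T=np.array(c["T"]);K=np.array(c["camera_matrix"])
    d=np.linalg.inv(K)@np.array([p[0],p[1],1.]); d=T[:3,:3]@(d*[1,-1,-1]); return T[:3,3],d/np.linalg.norm(d)
def onz(n,p,z):
    o,d=ray(n,p); return o+d*(z-o[2])/d[2]
def tri(ps,pt):
    (o1,d1),(o2,d2)=ray("side",ps),ray("top",pt)
    A=np.c_[d1,-d2]; t=np.linalg.lstsq(A,o2-o1,rcond=None)[0]; a,b=o1+t[0]*d1,o2+t[1]*d2
    return (a+b)/2,np.linalg.norm(a-b)
def proj(n,X):
    c=get_calibration(n);T=np.array(c["T"]);q=T[:3,:3].T@(np.array(X)-T[:3,3])*[1,-1,-1];q=np.array(c["camera_matrix"])@q;return q[:2]/q[2]
def blob(img,roi,lo,hi):
    x0,y0,x1,y1=roi; m=cv2.inRange(cv2.cvtColor(img[y0:y1,x0:x1],cv2.COLOR_BGR2HSV),lo,hi)
    n,l,s,c=cv2.connectedComponentsWithStats(m); i=1+np.argmax(s[1:,4]); 
    return c[i]+[x0,y0],s[i,4],(l==i)
E
python3 - <<'E'
from h import *
t=cv2.imread("pics/top0.png");s=cv2.imread("pics/side0.png")
w=((0,0,150),(180,70,255))
ct=blob(t,(303,192,331,212),*w);cs=blob(s,(283,226,303,246),*w)
print("cap",ct[:2],cs[:2],tri(cs[0],ct[0]),onz("top",ct[0],.135))
r=((0,150,90),(8,255,255))
# knob red
m=blob(t,(440,295,485,335),*r);k=blob(s,(375,160,402,190),*r)
print("knob",m[:2],k[:2],tri(k[0],m[0]))
R=(385,215,525,300);x0,y0,x1,y1=R
g=(cv2.cvtColor(t[y0:y1,x0:x1],cv2.COLOR_BGR2GRAY)<50).astype(np.uint8)
n,l,st,c=cv2.connectedComponentsWithStats(g)
for i in range(1,n):
    if st[i,4]>150:
        p=np.argwhere(l==i)[:,::-1].astype(np.float32)+[x0,y0]; b=cv2.minAreaRect(p.astype(np.float32)); print(b,onz("top",b[0],.07))
        bx=cv2.boxPoints(b); print([np.round(onz("top",q,.07),3).tolist() for q in bx])
a=cv2.resize(t[150:340,260:530],None,fx=2.9,fy=2.9,interpolation=2)
cv2.imwrite("pics/crop1.png",a)
E
```

```text
cap (array([315.728, 204.984]), np.int32(125)) (array([292.       , 231.5483871]), np.int32(93)) (array([0.64322548, 0.0668683 , 0.13380677]), np.float64(0.001970224722813155)) [0.64393417 0.06683483 0.135     ]
knob (array([461.45205479, 318.10958904]), np.int32(146)) (array([387.0990099 , 176.45544554]), np.int32(101)) (array([ 0.45641539, -0.27648133,  0.0872849 ]), np.float64(0.0019402065240533754))
((459.1287841796875, 246.50099182128906), (85.89556884765625, 10.713520050048828), 14.470295906066895) [ 0.61535814 -0.25862129  0.07      ]
[[0.613, -0.163, 0.07], [0.638, -0.166, 0.07], [0.617, -0.354, 0.07], [0.593, -0.35, 0.07]]
((455.6583251953125, 261.8911437988281), (86.54269409179688, 10.762186050415039), 14.574216842651367) [ 0.57982361 -0.2547341   0.07      ]
[[0.578, -0.159, 0.07], [0.602, -0.162, 0.07], [0.582, -0.35, 0.07], [0.558, -0.346, 0.07]]
```

View pics/crop1.png

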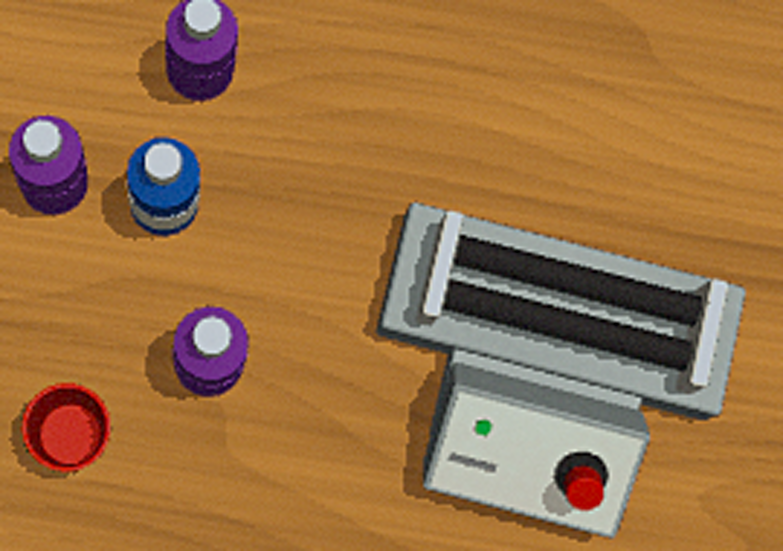

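The crop confirms that the bottle at crop (163,187), top (317,213), is blue and the other three are purple. The cradle is at about (0.598,-0.257) with yaw -6.15°, and the knob is at about mixer (-0.137,-0.035,0.088). I'm moving over the cap now.

Request:
{"op": "play_rows", "data": {
  "targets": [
    [[0, 0.02, 0.027, 0, 0.049], [0, 0.04, 0.054, 0, 0.098], [0, 0.06, 0.081, 0, 0.147], [0, 0.08, 0.108, 0, 0.196], [0, 0.1, 0.135, 0, 0.245]]
  ]
}}

```text
time_s: 0.52
tcp_pos: [0.2495, -0.4704, 0.239]
ee_rot: [[-0.883, -0.469, -0.001], [-0.469, 0.883, 0.001], [0.0, 0.001, -1.0]]
wrist_force: [1.3, -0.1, -1.3]
gripper_width: 1.002
```

Request:
{"op": "play_rows", "data": {
  "targets": [
    [[0, 0.02, 0.027, 0, 0.049], [0, 0.04, 0.054, 0, 0.098], [0, 0.06, 0.081, 0, 0.147], [0, 0.08, 0.108, 0, 0.196], [0, 0.1, 0.135, 0, 0.245]]
  ]
}}

```text
time_s: 0.93
tcp_pos: [0.3495, -0.3353, 0.2393]
ee_rot: [[-0.743, -0.669, -0.0], [-0.669, 0.743, 0.0], [-0.0, 0.001, -1.0]]
wrist_force: [0.7, 0.0, -0.4]
gripper_width: 0.999
```

Request:
{"op": "play_rows", "data": {
  "targets": [
    [[0, 0.02, 0.027, 0, 0.049], [0, 0.04, 0.054, 0, 0.098], [0, 0.06, 0.081, 0, 0.147], [0, 0.08, 0.108, 0, 0.196], [0, 0.1, 0.135, 0, 0.245]]
  ]
}}

```text
time_s: 1.35
tcp_pos: [0.4495, -0.2003, 0.2394]
ee_rot: [[-0.558, -0.83, -0.0], [-0.83, 0.558, 0.0], [0.0, 0.0, -1.0]]
wrist_force: [1.3, -0.1, 0.0]
gripper_width: 0.998
```

Request:
{"op": "play_rows", "data": {
  "targets": [
    [[0, 0.02, 0.027, 0, 0.049], [0, 0.04, 0.054, 0, 0.098], [0, 0.06, 0.081, 0, 0.147], [0, 0.08, 0.108, 0, 0.196], [0, 0.1, 0.135, 0, 0.245]]
  ]
}}

```text
time_s: 1.77
tcp_pos: [0.5495, -0.0653, 0.2392]
ee_rot: [[-0.34, -0.94, -0.001], [-0.94, 0.34, 0.0], [0.0, 0.001, -1.0]]
wrist_force: [1.4, 0.1, -0.5]
gripper_width: 1.003
```

Request:
{"op": "play_rows", "data": {
  "targets": [
    [[0, 0.02, 0.027, 0, 0.049], [0, 0.04, 0.054, 0, 0.098], [0, 0.06, 0.081, 0, 0.147], [0, 0.08, 0.108, 0, 0.196], [0, 0.095, 0.134, 0, 0.243]]
  ]
}}

```text
time_s: 2.18
tcp_pos: [0.645, 0.0687, 0.2387]
ee_rot: [[-0.104, -0.995, -0.001], [-0.995, 0.104, -0.0], [0.0, 0.001, -1.0]]
wrist_force: [0.6, -0.3, 0.6]
gripper_width: 0.999
```

Request:
{"op": "play_rows", "data": {
  "targets": [
    [[0, 0, -0.001, -0.03, 0], [0, -0.001, -0.002, -0.06, 0], [0, -0.001, -0.002, -0.085, 0], [0, -0.001, -0.002, -0.1, 0], [0, -0.001, -0.002, -0.107, 0]]
  ]
}}

```text
time_s: 2.6
tcp_pos: [0.6411, 0.0647, 0.1287]
ee_rot: [[-0.107, -0.994, -0.006], [-0.994, 0.107, -0.001], [0.002, 0.006, -1.0]]
wrist_force: [-0.6, -0.2, 0.5]
gripper_width: 1.001
```

Request:
{"op": "play_rows", "data": {
  "targets": [
    [[0.3, 0, 0, 0, 0], [0.5, 0, 0, 0, 0], [0.6, 0, 0, 0, 0], [0.8, 0, 0, 0, 0], [1, 0, 0, 0, 0]]
  ]
}}

```text
time_s: 3.02
tcp_pos: [0.6437, 0.0652, 0.134]
ee_rot: [[-0.107, -0.994, 0.002], [-0.994, 0.107, 0.001], [-0.001, -0.002, -1.0]]
wrist_force: [0.2, 0.1, 0.4]
gripper_width: 0.709
```

Request:
{"op": "play_rows", "data": {
  "targets": [
    [[1, 0, 0, 0, 0], [1, 0, 0, 0, 0], [1, 0, 0, 0, 0], [1, 0, 0, 0, 0], [1, 0, 0, 0, 0]]
  ]
}}

```text
time_s: 3.43
tcp_pos: [0.6431, 0.065, 0.1326]
ee_rot: [[-0.107, -0.994, 0.0], [-0.994, 0.107, -0.0], [0.0, -0.0, -1.0]]
wrist_force: [0.2, -1.0, -0.8]
gripper_width: 0.326
```

Request:
{"op": "play_rows", "data": {
  "targets": [
    [[1, 0, 0, 0.002, 0], [1, 0, 0, 0.01, 0], [1, 0, 0, 0.03, 0], [1, 0, 0, 0.06, 0], [1, 0, 0, 0.09, 0]]
  ]
}}

```text
time_s: 3.85
tcp_pos: [0.6423, 0.0648, 0.2227]
ee_rot: [[-0.107, -0.994, -0.003], [-0.994, 0.107, -0.001], [0.001, 0.003, -1.0]]
wrist_force: [0.9, -0.5, -2.0]
gripper_width: 0.31
```

Request:
{"op": "play_rows", "data": {
  "targets": [
    [[1, -0.005, -0.03, 0, 0], [1, -0.011, -0.065, 0, 0], [1, -0.017, -0.1, 0, 0], [1, -0.023, -0.135, 0, 0], [1, -0.028, -0.168, 0, 0]]
  ]
}}

```text
time_s: 4.27
tcp_pos: [0.6142, -0.1044, 0.2229]
ee_rot: [[-0.107, -0.994, -0.0], [-0.994, 0.107, 0.0], [-0.0, 0.0, -1.0]]
wrist_force: [0.9, 0.2, -1.9]
gripper_width: 0.314
```

Request:
{"op": "play_rows", "data": {
  "targets": [
    [[1, 0, 0, -0.012, 0], [1, 0, 0, -0.024, 0], [1, 0, 0, -0.036, 0], [1, 0, 0, -0.036, 0], [1, 0, 0, -0.036, 0]]
  ]
}}

```text
time_s: 4.68
tcp_pos: [0.6146, -0.1031, 0.1862]
ee_rot: [[-0.107, -0.994, -0.002], [-0.994, 0.107, -0.0], [0.0, 0.002, -1.0]]
wrist_force: [0.5, -0.5, -2.4]
gripper_width: 0.31
```

Request:
{"op": "play_rows", "data": {
  "targets": [
    [[1, -0.001, -0.01, 0, 0], [1, -0.002, -0.02, 0, 0], [1, -0.003, -0.028, 0, 0], [1, -0.004, -0.036, 0, 0], [1, -0.005, -0.044, 0, 0]]
  ]
}}

```text
time_s: 5.1
tcp_pos: [0.6108, -0.1476, 0.1877]
ee_rot: [[-0.107, -0.994, 0.003], [-0.994, 0.107, 0.0], [-0.001, -0.003, -1.0]]
wrist_force: [1.8, 3.0, 0.3]
gripper_width: 0.315
```

```bash
python3 - <<'E'
from h import *
s=capture("side");cv2.imwrite("pics/s2.png",cv2.resize(s[100:260,230:470],None,fx=3,fy=3))
E
```

```text
(no output)
```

View pics/s2.png

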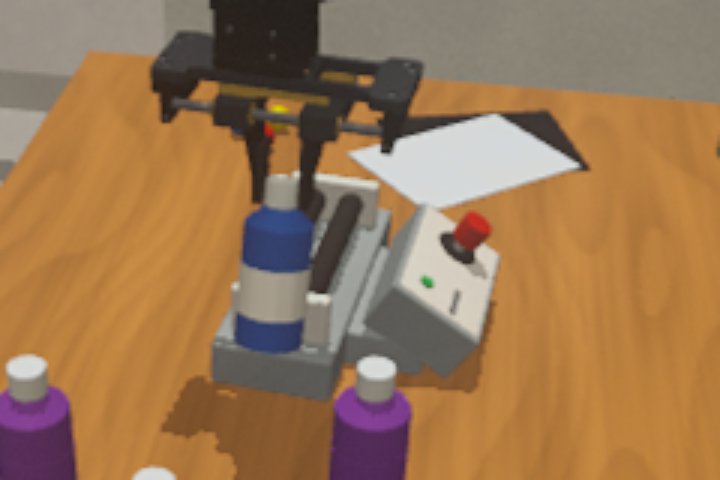

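The crop shows the bottle at (272,270) against the outside of the left cheek, starting to tilt with the cap leading. I'll carry on over the cheek.

Request:
{"op": "play_rows", "data": {
  "targets": [
    [[1, -0.001, -0.01, -0.001, 0], [1, -0.002, -0.02, -0.002, 0], [1, -0.003, -0.03, -0.004, 0], [1, -0.004, -0.04, -0.007, 0], [1, -0.005, -0.05, -0.01, 0]]
  ]
}}

```text
time_s: 5.57
tcp_pos: [0.6047, -0.1978, 0.1759]
ee_rot: [[-0.107, -0.994, -0.001], [-0.994, 0.107, 0.001], [-0.0, 0.001, -1.0]]
wrist_force: [1.2, 2.5, -2.1]
gripper_width: 0.311
```

Request:
{"op": "play_rows", "data": {
  "targets": [
    [[1, -0.001, -0.01, -0.006, 0], [1, -0.002, -0.02, -0.012, 0], [1, -0.003, -0.03, -0.019, 0], [1, -0.004, -0.04, -0.026, 0], [1, -0.005, -0.05, -0.032, 0]]
  ]
}}

```text
time_s: 5.98
tcp_pos: [0.5994, -0.2481, 0.1433]
ee_rot: [[-0.107, -0.994, -0.002], [-0.994, 0.107, 0.0], [0.0, 0.002, -1.0]]
wrist_force: [-0.2, 1.8, -1.1]
gripper_width: 0.306
```

```bash
python3 - <<'E'
from h import *
s=capture("side");cv2.imwrite("pics/s3.png",cv2.resize(s[100:260,230:470],None,fx=3,fy=3))
E
```

```text
(no output)
```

View pics/s3.png

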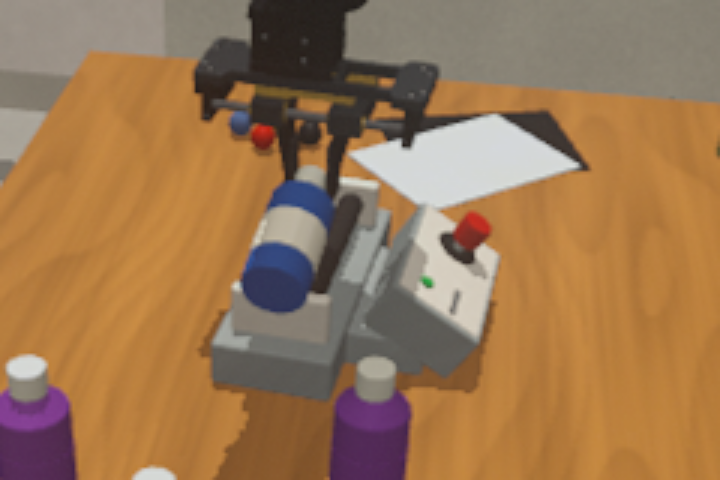

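The crop shows the bottle at about 65° tilt, with its base on the cheek at (275,290). I'll pull it off the cheek and lower it.

Request:
{"op": "play_rows", "data": {
  "targets": [
    [[1, -0.001, -0.012, -0.003, 0], [1, -0.003, -0.024, -0.006, 0], [1, -0.004, -0.036, -0.009, 0], [1, -0.005, -0.048, -0.012, 0], [1, -0.006, -0.058, -0.014, 0]]
  ]
}}

```text
time_s: 6.45
tcp_pos: [0.5937, -0.3066, 0.13]
ee_rot: [[-0.107, -0.994, -0.0], [-0.994, 0.107, -0.0], [0.0, 0.0, -1.0]]
wrist_force: [0.7, 1.2, -2.0]
gripper_width: 0.308
```

Request:
{"op": "play_rows", "data": {
  "targets": [
    [[1, 0, 0, -0.005, 0], [1, 0, 0, -0.01, 0], [1, 0, 0, -0.014, 0], [1, 0, 0, -0.018, 0], [1, 0, 0, -0.018, 0]]
  ]
}}

```text
time_s: 6.87
tcp_pos: [0.594, -0.3045, 0.1117]
ee_rot: [[-0.107, -0.994, -0.001], [-0.994, 0.107, 0.0], [-0.0, 0.001, -1.0]]
wrist_force: [-0.3, -0.4, 0.4]
gripper_width: 0.312
```

```bash
python3 - <<'E'
from h import *
s=capture("side");t=capture("top")
a=cv2.resize(s[130:230,290:410],None,fx=3.3,fy=3.3);b=cv2.resize(t[210:310,380:500],None,fx=3.3,fy=3.3)
cv2.imwrite("pics/s4.png",np.hstack([a,b]))
E
```

```text
(no output)
```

View pics/s4.png

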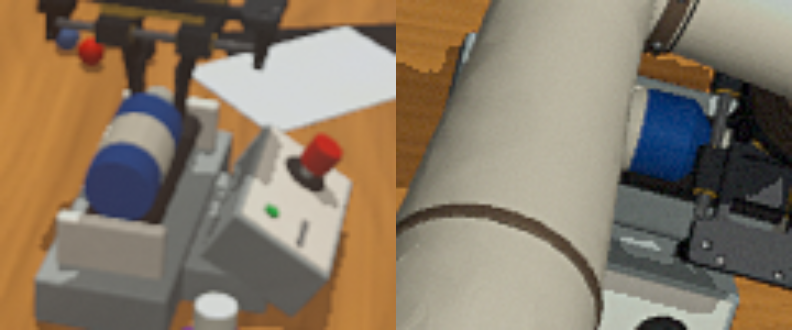

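The bottle's base is now inside the cheek and the bottle is nearly flat. I'll press down the last few mm.

Request:
{"op": "play_rows", "data": {
  "targets": [
    [[1, 0, 0, -0.001, 0], [1, 0, 0, -0.002, 0], [1, 0, 0, -0.003, 0], [1, 0, 0, -0.004, 0], [1, 0, 0, -0.004, 0]]
  ]
}}

```text
time_s: 7.38
tcp_pos: [0.5941, -0.305, 0.1085]
ee_rot: [[-0.107, -0.994, 0.0], [-0.994, 0.107, -0.0], [0.0, -0.0, -1.0]]
wrist_force: [-0.0, -1.5, 0.9]
gripper_width: 0.314
```

Request:
{"op": "play_rows", "data": {
  "targets": [
    [[1, 0, 0, -0.001, 0], [1, 0, 0, -0.002, 0], [1, 0, 0, -0.003, 0], [1, 0, 0, -0.003, 0], [1, 0, 0, -0.003, 0]]
  ]
}}

```text
time_s: 7.8
tcp_pos: [0.594, -0.3049, 0.1054]
ee_rot: [[-0.107, -0.994, -0.0], [-0.994, 0.107, 0.0], [-0.0, 0.0, -1.0]]
wrist_force: [0.2, -1.4, 0.7]
gripper_width: 0.311
```

Request:
{"op": "play_rows", "data": {
  "targets": [
    [[1, 0, 0, -0.001, 0], [1, 0, 0, -0.002, 0], [1, 0, 0, -0.003, 0], [1, 0, 0, -0.003, 0], [1, 0, 0, -0.003, 0]]
  ]
}}

```text
time_s: 8.22
tcp_pos: [0.5942, -0.305, 0.1029]
ee_rot: [[-0.107, -0.994, 0.0], [-0.994, 0.107, -0.0], [0.0, -0.0, -1.0]]
wrist_force: [-0.2, -0.6, 1.9]
gripper_width: 0.309
```

Request:
{"op": "play_rows", "data": {
  "targets": [
    [[0.9, 0, 0, 0, 0], [0.8, 0, 0, 0, 0], [0.6, 0, 0, 0, 0], [0.5, 0, 0, 0, 0], [0.4, 0, 0, 0, 0]]
  ]
}}

```text
time_s: 8.63
tcp_pos: [0.5936, -0.3044, 0.1018]
ee_rot: [[-0.107, -0.994, -0.001], [-0.994, 0.107, 0.001], [-0.001, 0.002, -1.0]]
wrist_force: [-0.0, -0.1, -0.2]
gripper_width: 0.456
```

Request:
{"op": "play_rows", "data": {
  "targets": [
    [[0.2, 0, 0, 0, 0], [0.2, 0, 0, 0, 0], [0.2, 0, 0, 0.03, 0], [0.2, 0, 0, 0.07, 0], [0.2, 0, 0, 0.1, 0]]
  ]
}}

```text
time_s: 9.05
tcp_pos: [0.5943, -0.3052, 0.2046]
ee_rot: [[-0.106, -0.994, 0.0], [-0.994, 0.106, -0.001], [0.001, -0.001, -1.0]]
wrist_force: [2.0, -0.4, 0.9]
gripper_width: 0.775
```

Request:
{"op": "play_rows", "data": {
  "targets": [
    [[0.2, -0.04, 0, 0.02, -0.11], [0.2, -0.08, 0, 0.02, -0.22], [0.2, -0.115, 0.0, 0.02, -0.34], [0.2, -0.115, 0, 0.02, -0.46], [0.2, -0.115, 0.0, 0.02, -0.58]]
  ]
}}

```text
time_s: 9.47
tcp_pos: [0.4768, -0.3048, 0.2234]
ee_rot: [[-0.64, -0.769, 0.001], [-0.769, 0.64, 0.0], [-0.0, -0.0, -1.0]]
wrist_force: [0.7, -0.3, 0.5]
gripper_width: 0.799
```

Request:
{"op": "play_rows", "data": {
  "targets": [
    [[0.2, -0.01, 0, 0, -0.12], [0.2, -0.02, 0.005, 0, -0.24], [0.2, -0.026, 0.008, 0, -0.36], [0.2, -0.026, 0.008, 0, -0.48], [0.2, -0.026, 0.008, 0, -0.6]]
  ]
}}

```text
time_s: 9.88
tcp_pos: [0.4526, -0.2967, 0.2227]
ee_rot: [[-0.962, -0.274, 0.0], [-0.274, 0.962, 0.0], [-0.0, 0.0, -1.0]]
wrist_force: [-0.2, -0.5, -0.6]
gripper_width: 0.792
```

Request:
{"op": "play_rows", "data": {
  "targets": [
    [[0.2, 0, 0, 0, -0.12], [0.2, 0, 0, 0, -0.24], [0.2, 0, 0, 0, -0.36], [0.2, 0, 0, 0, -0.391], [0.2, 0, 0, 0, -0.391]]
  ]
}}

```text
time_s: 10.3
tcp_pos: [0.4529, -0.2968, 0.2225]
ee_rot: [[-0.994, 0.107, -0.0], [0.107, 0.994, 0.0], [0.0, 0.0, -1.0]]
wrist_force: [-0.3, 0.5, 0.2]
gripper_width: 0.797
```

```bash
python3 - <<'E'
from h import *
s=capture("side");t=capture("top");cv2.imwrite("pics/s5r.png",s);cv2.imwrite("pics/t5r.png",t)
a=cv2.resize(s[120:230,290:410],None,fx=3.3,fy=3.3);b=cv2.resize(t[210:320,380:500],None,fx=3.3,fy=3.3)
cv2.imwrite("pics/s5.png",np.hstack([a,b]))
E
```

```text
(no output)
```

View pics/s5.png

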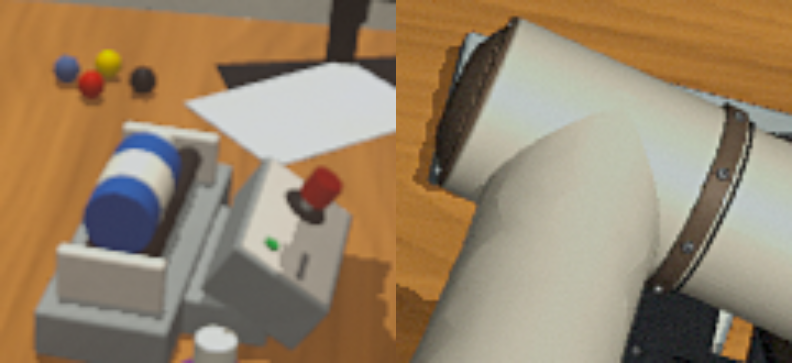

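The bottle lies on the rollers between the cheeks, side crop (125,195), released. Next I move to the knob and grip it across its level diameter.

Request:
{"op": "play_rows", "data": {
  "targets": [
    [[0.2, 0.002, 0.01, -0.03, 0], [0.2, 0.005, 0.02, -0.065, 0], [0.2, 0.005, 0.02, -0.095, 0], [0.2, 0.005, 0.02, -0.117, 0], [0.2, 0.005, 0.02, -0.127, 0]]
  ]
}}

```text
time_s: 10.82
tcp_pos: [0.4562, -0.2761, 0.0924]
ee_rot: [[-0.994, 0.106, -0.005], [0.106, 0.994, 0.002], [0.006, 0.001, -1.0]]
wrist_force: [0.5, 0.4, 0.1]
gripper_width: 0.797
```

Request:
{"op": "play_rows", "data": {
  "targets": [
    [[0.4, 0, 0, 0, 0], [0.5, 0, 0, 0, 0], [0.6, 0, 0, 0, 0], [0.6, 0, 0, 0, 0], [0.6, 0, 0, 0, 0]]
  ]
}}

```text
time_s: 11.23
tcp_pos: [0.4589, -0.2773, 0.097]
ee_rot: [[-0.994, 0.107, 0.003], [0.107, 0.994, -0.001], [-0.003, -0.001, -1.0]]
wrist_force: [0.6, 0.0, -0.1]
gripper_width: 0.503
```

Request:
{"op": "play_rows", "data": {
  "targets": [
    [[0.65, 0, 0, 0, 0], [0.67, 0, 0, 0, 0], [0.69, 0, 0, 0, 0], [0.72, 0, 0, 0, 0], [0.75, 0, 0, 0, 0]]
  ]
}}

```text
time_s: 11.65
tcp_pos: [0.4582, -0.2769, 0.0957]
ee_rot: [[-0.994, 0.107, 0.0], [0.107, 0.994, 0.0], [-0.0, 0.0, -1.0]]
wrist_force: [0.6, 0.6, 1.3]
gripper_width: 0.314
```

Request:
{"op": "play_rows", "data": {
  "targets": [
    [[0.85, 0, 0, 0, 0], [1, 0, 0, 0, 0], [1, 0, 0, 0, 0], [1, 0, 0, 0, 0], [1, 0, 0, 0, 0]]
  ]
}}

```text
time_s: 12.07
tcp_pos: [0.4582, -0.2769, 0.0956]
ee_rot: [[-0.994, 0.107, 0.0], [0.107, 0.994, -0.0], [-0.0, 0.0, -1.0]]
wrist_force: [0.7, 0.9, 1.7]
gripper_width: 0.315
```

Request:
{"op": "play_rows", "data": {
  "targets": [
    [[1, -0.0005, 0, 0.0009, 0], [1, -0.001, 0, 0.0017, 0], [1, -0.0015, 0, 0.0026, 0], [1, -0.002, 0, 0.0035, 0], [1, -0.0025, 0, 0.0043, 0]]
  ]
}}

```text
time_s: 12.48
tcp_pos: [0.4562, -0.2767, 0.099]
ee_rot: [[-0.994, 0.107, 0.002], [0.107, 0.994, 0.0], [-0.001, 0.001, -1.0]]
wrist_force: [5.8, 0.6, -9.2]
gripper_width: 0.319
```

Request:
{"op": "play_rows", "data": {
  "targets": [
    [[1, -0.0005, 0, 0.0009, 0], [1, -0.001, 0, 0.0017, 0], [1, -0.0015, 0, 0.0026, 0], [1, -0.002, 0, 0.0035, 0], [1, -0.0025, 0, 0.0043, 0]]
  ]
}}

```text
time_s: 12.9
tcp_pos: [0.4535, -0.2765, 0.1038]
ee_rot: [[-0.994, 0.107, 0.001], [0.107, 0.994, 0.001], [-0.001, 0.001, -1.0]]
wrist_force: [3.6, 4.4, -3.2]
gripper_width: 0.312
```

Request:
{"op": "play_rows", "data": {
  "targets": [
    [[1, -0.0005, 0, 0.0009, 0], [1, -0.001, 0, 0.0017, 0], [1, -0.0015, 0, 0.0026, 0], [1, -0.002, 0, 0.0035, 0], [1, -0.0025, 0, 0.0043, 0]]
  ]
}}

```text
time_s: 13.32
tcp_pos: [0.4506, -0.2763, 0.1089]
ee_rot: [[-0.994, 0.107, -0.0], [0.107, 0.994, 0.001], [0.0, 0.001, -1.0]]
wrist_force: [1.4, 5.2, 1.0]
gripper_width: 0.311
```

Request:
{"op": "play_rows", "data": {
  "targets": [
    [[1, -0.0005, 0.0003, 0.0009, 0], [1, -0.001, 0.0006, 0.0017, 0], [1, -0.0015, 0.0008, 0.0026, 0], [1, -0.002, 0.001, 0.0035, 0], [1, -0.0025, 0.001, 0.0043, 0]]
  ]
}}

```text
time_s: 13.73
tcp_pos: [0.4478, -0.2759, 0.1135]
ee_rot: [[-0.994, 0.107, -0.0], [0.107, 0.994, -0.0], [0.0, -0.0, -1.0]]
wrist_force: [-0.6, 5.3, 7.2]
gripper_width: 0.316
```

Request:
{"op": "play_rows", "data": {
  "targets": [
    [[1, -0.0005, 0, 0.0009, 0], [1, -0.001, 0, 0.0017, 0], [1, -0.0015, 0, 0.0026, 0], [1, -0.0015, 0, 0.0026, 0], [1, -0.0015, 0, 0.0026, 0]]
  ]
}}

```text
time_s: 14.15
tcp_pos: [0.4466, -0.2758, 0.1156]
ee_rot: [[-0.994, 0.107, 0.0], [0.107, 0.994, 0.0], [-0.0, 0.0, -1.0]]
wrist_force: [0.8, 5.0, 4.7]
gripper_width: 0.314
```

Request:
{"op": "play_rows", "data": {
  "targets": [
    [[0.9, 0, 0, 0, 0], [0.7, 0, 0, 0, 0], [0.5, 0, 0, 0, 0], [0.4, 0, 0, 0, 0], [0.4, 0, 0, 0, 0]]
  ]
}}

```text
time_s: 14.57
tcp_pos: [0.446, -0.2764, 0.1148]
ee_rot: [[-0.994, 0.107, -0.001], [0.107, 0.994, -0.0], [0.001, -0.0, -1.0]]
wrist_force: [0.1, 0.2, 0.5]
gripper_width: 0.458
```

Request:
{"op": "play_rows", "data": {
  "targets": [
    [[0.4, 0, 0, 0, 0], [0.4, -0.005, 0, 0.01, 0], [0.4, -0.015, 0, 0.03, 0], [0.4, -0.025, 0, 0.05, 0], [0.4, -0.03, 0, 0.06, 0]]
  ]
}}

```text
time_s: 14.98
tcp_pos: [0.4162, -0.2765, 0.1779]
ee_rot: [[-0.994, 0.107, 0.003], [0.107, 0.994, -0.001], [-0.003, -0.001, -1.0]]
wrist_force: [0.4, 0.3, 0.0]
gripper_width: 0.599
```

Request:
{"op": "play_rows", "data": {
  "targets": [
    [[0.6, 0, 0, 0, 0], [0.8, 0, 0, 0, 0], [1, 0, 0, 0, 0], [1, 0, 0, 0, 0], [1, 0, 0, 0, 0]]
  ]
}}

```text
time_s: 15.4
tcp_pos: [0.4164, -0.2758, 0.1743]
ee_rot: [[-0.994, 0.107, -0.002], [0.107, 0.994, 0.001], [0.002, 0.0, -1.0]]
wrist_force: [-0.1, 0.3, 0.2]
gripper_width: 0.304
```

Request:
{"op": "play_rows", "data": {
  "targets": [
    [[1, 0, 0, 0, 0], [1, 0, 0, 0, 0], [1, 0, 0, 0, 0], [1, 0, 0, 0, 0], [1, 0, 0, 0, 0]]
  ]
}}

```text
time_s: 15.82
tcp_pos: [0.4166, -0.2759, 0.1753]
ee_rot: [[-0.994, 0.107, -0.0], [0.107, 0.994, 0.0], [0.0, 0.0, -1.0]]
wrist_force: [-1.2, -0.8, 0.5]
gripper_width: 0.023
```

```bash
python3 - <<'E'
from h import *
s=capture("side");cv2.imwrite("pics/s6r.png",s)
cv2.imwrite("pics/s6.png",cv2.resize(s[110:230,290:430],None,fx=5,fy=5))
r=((0,150,90),(8,255,255))
for f in("pics/side0.png","pics/s6r.png"):
    k=blob(cv2.imread(f),(375,140,410,190),*r); print(k[:2]); 
X=np.array([.5976+.994*-.137+.107*-.035,-.2567+.107*.137-.994*.035,.0877]);a=np.array([-.497,.0535,.866])
for d in(0,.01,.02,.03):print(d,proj("side",X+a*d))
E
```

```text
(array([387.0990099 , 176.45544554]), np.int32(101))
(array([392.49019608, 170.37254902]), np.int32(102))
0 [386.29055333 176.11134815]
0.01 [388.5611333  173.53003105]
0.02 [390.85642612 170.92061906]
0.03 [393.17683745 168.282651  ]
```

View pics/s6.png

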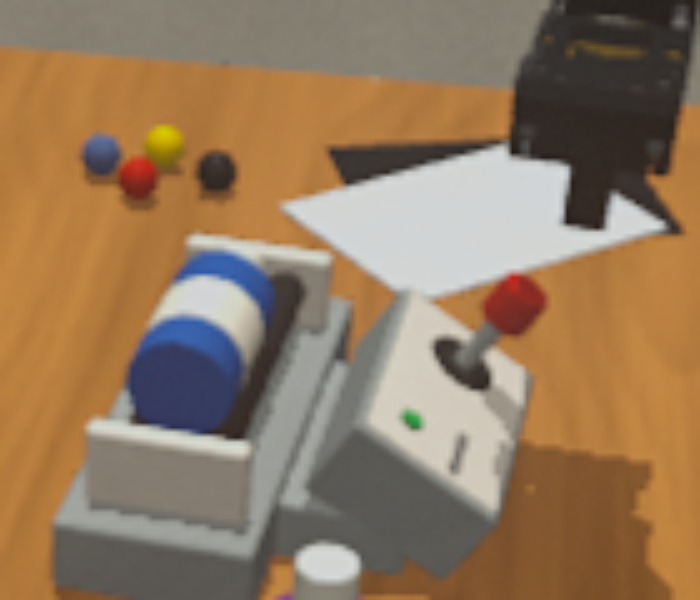

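The knob at side crop (515,305) is out about 23 mm with its shaft showing, and it has stayed out on its own for over a second. The bottle is still lying in place. Next I push the knob home with closed fingertips.

Request:
{"op": "play_rows", "data": {
  "targets": [
    [[1, 0.002, 0.0015, -0.011, 0], [1, 0.004, 0.003, -0.0225, 0], [1, 0.004, 0.003, -0.0225, 0], [1, 0.006, 0.003, -0.026, 0], [1, 0.008, 0.0026, -0.0294, 0]]
  ]
}}

```text
time_s: 16.28
tcp_pos: [0.4251, -0.2735, 0.1464]
ee_rot: [[-0.994, 0.107, 0.001], [0.107, 0.994, -0.001], [-0.001, -0.0, -1.0]]
wrist_force: [0.5, 0.0, 0.3]
gripper_width: 0.007
```

Request:
{"op": "play_rows", "data": {
  "targets": [
    [[1, 0.001, 0, -0.0017, 0], [1, 0.002, 0, -0.0035, 0], [1, 0.003, 0, -0.0052, 0], [1, 0.004, -0.0004, -0.0069, 0], [1, 0.005, -0.0005, -0.0087, 0]]
  ]
}}

```text
time_s: 16.7
tcp_pos: [0.4298, -0.2739, 0.1373]
ee_rot: [[-0.994, 0.107, 0.0], [0.107, 0.994, -0.0], [-0.0, -0.0, -1.0]]
wrist_force: [0.2, -0.4, -0.2]
gripper_width: 0.009
```

Request:
{"op": "play_rows", "data": {
  "targets": [
    [[1, 0.0005, 0, -0.0009, 0], [1, 0.001, 0, -0.0017, 0], [1, 0.0015, 0, -0.0026, 0], [1, 0.002, 0, -0.0035, 0], [1, 0.0025, 0, -0.0043, 0]]
  ]
}}

```text
time_s: 17.12
tcp_pos: [0.4317, -0.274, 0.1335]
ee_rot: [[-0.994, 0.107, -0.001], [0.107, 0.994, -0.0], [0.001, -0.0, -1.0]]
wrist_force: [-4.2, -0.3, 6.6]
gripper_width: 0.004
```

Request:
{"op": "play_rows", "data": {
  "targets": [
    [[1, 0.0005, 0, -0.0009, 0], [1, 0.001, 0, -0.0017, 0], [1, 0.0015, 0, -0.0026, 0], [1, 0.002, 0, -0.0035, 0], [1, 0.0025, 0, -0.0043, 0]]
  ]
}}

```text
time_s: 17.53
tcp_pos: [0.4341, -0.2741, 0.1294]
ee_rot: [[-0.994, 0.107, -0.001], [0.107, 0.994, -0.001], [0.001, -0.001, -1.0]]
wrist_force: [-3.2, -0.6, 4.6]
gripper_width: 0.005
```

Request:
{"op": "play_rows", "data": {
  "targets": [
    [[1, 0.0005, 0, -0.0009, 0], [1, 0.001, 0, -0.0017, 0], [1, 0.0015, 0, -0.0026, 0], [1, 0.002, 0, -0.0035, 0], [1, 0.0025, -0.0005, -0.0043, 0]]
  ]
}}

```text
time_s: 17.95
tcp_pos: [0.4373, -0.2741, 0.1239]
ee_rot: [[-0.994, 0.107, 0.0], [0.107, 0.994, 0.0], [-0.0, 0.0, -1.0]]
wrist_force: [0.1, 0.1, -0.1]
gripper_width: 0.01
```

Request:
{"op": "play_rows", "data": {
  "targets": [
    [[1, 0.0005, 0, -0.0009, 0], [1, 0.001, 0, -0.0017, 0], [1, 0.0015, 0, -0.0026, 0], [1, 0.002, 0, -0.0035, 0], [1, 0.0025, 0, -0.0043, 0]]
  ]
}}

```text
time_s: 18.37
tcp_pos: [0.4397, -0.2743, 0.1199]
ee_rot: [[-0.994, 0.107, -0.0], [0.107, 0.994, 0.0], [0.0, 0.0, -1.0]]
wrist_force: [-0.2, 0.7, -0.2]
gripper_width: 0.005
```

Request:
{"op": "play_rows", "data": {
  "targets": [
    [[1, 0.0005, 0, -0.0009, 0], [1, 0.001, 0, -0.0017, 0], [1, 0.0015, 0, -0.0026, 0], [1, 0.002, 0, -0.0035, 0], [1, 0.002, 0, -0.0035, 0]]
  ]
}}

```text
time_s: 18.78
tcp_pos: [0.4416, -0.2743, 0.1164]
ee_rot: [[-0.994, 0.107, -0.0], [0.107, 0.994, 0.0], [0.0, 0.0, -1.0]]
wrist_force: [0.3, -0.1, -0.1]
gripper_width: 0.002
```

It snapped in ahead of the fingers. I'll feel for the end of travel in small steps.

Request:
{"op": "play_rows", "data": {
  "targets": [
    [[1, 0.0005, 0, -0.0009, 0], [1, 0.001, 0, -0.0017, 0], [1, 0.001, 0, -0.0017, 0]]
  ]
}}

```text
time_s: 19.03
tcp_pos: [0.4426, -0.2744, 0.1148]
ee_rot: [[-0.994, 0.107, -0.0], [0.107, 0.994, -0.0], [0.0, -0.0, -1.0]]
wrist_force: [-1.0, 0.5, 1.3]
gripper_width: 0.008
```

Request:
{"op": "play_rows", "data": {
  "targets": [
    [[1, 0.0005, 0, -0.0009, 0], [1, 0.001, 0, -0.0017, 0], [1, 0.001, 0, -0.0017, 0]]
  ]
}}

```text
time_s: 19.28
tcp_pos: [0.4434, -0.2745, 0.1135]
ee_rot: [[-0.994, 0.107, -0.0], [0.107, 0.994, -0.0], [0.0, -0.0, -1.0]]
wrist_force: [-1.6, 0.2, 5.0]
gripper_width: 0.005
```

Request:
{"op": "play_rows", "data": {
  "targets": [
    [[1, 0.0005, 0, -0.0009, 0], [1, 0.0007, 0, -0.0012, 0], [1, 0.0007, 0, -0.0012, 0]]
  ]
}}

```text
time_s: 19.53
tcp_pos: [0.4439, -0.2745, 0.1126]
ee_rot: [[-0.994, 0.107, -0.001], [0.107, 0.994, -0.0], [0.001, -0.0, -1.0]]
wrist_force: [-3.9, 1.2, 7.8]
gripper_width: 0.006
```

Request:
{"op": "play_rows", "data": {
  "targets": [
    [[1, -0.002, 0, 0.004, 0], [1, -0.01, 0, 0.02, 0], [1, -0.025, 0, 0.05, 0], [1, -0.03, 0, 0.08, 0], [1, -0.03, 0, 0.1, 0]]
  ]
}}

```text
time_s: 19.95
tcp_pos: [0.414, -0.2745, 0.2144]
ee_rot: [[-0.994, 0.107, 0.003], [0.107, 0.994, -0.001], [-0.003, -0.001, -1.0]]
wrist_force: [0.6, -1.3, 1.3]
gripper_width: 0.009
```

Request:
{"op": "play_rows", "data": {
  "targets": [
    [[1, 0, -0.03, 0.02, 0], [1, 0, -0.07, 0.03, 0], [1, 0, -0.1, 0.03, 0], [1, 0, -0.12, 0.03, 0], [1, 0, -0.12, 0.03, 0]]
  ]
}}

```text
time_s: 20.37
tcp_pos: [0.4144, -0.3973, 0.2412]
ee_rot: [[-0.994, 0.111, 0.001], [0.111, 0.994, -0.001], [-0.001, -0.0, -1.0]]
wrist_force: [-0.2, 0.4, 0.4]
gripper_width: 0.005
```

```bash
python3 - <<'E'
from h import *
s=capture("side");t=capture("top");cv2.imwrite("pics/s7r.png",s)
cv2.imwrite("pics/s7.png",np.hstack([cv2.resize(s[110:230,290:430],None,fx=3,fy=3),cv2.resize(t[210:330,380:520],None,fx=2.6,fy=3)]))
r=((0,150,90),(8,255,255))
for f in("pics/side0.png","pics/s7r.png"): print(blob(cv2.imread(f),(375,140,410,190),*r)[:2])
a=cv2.imread("pics/side0.png");d=cv2.absdiff(a,s).max(2)[230:400,200:420]>40; print("bystander diff px",d.sum(),np.argwhere(d).mean(0)+[230,200] if d.any() else "")
E
```

```text
(array([387.0990099 , 176.45544554]), np.int32(101))
(array([387.03960396, 176.40594059]), np.int32(101))
bystander diff px 2250 [249.82222222 349.24666667]
```

View pics/s7.png

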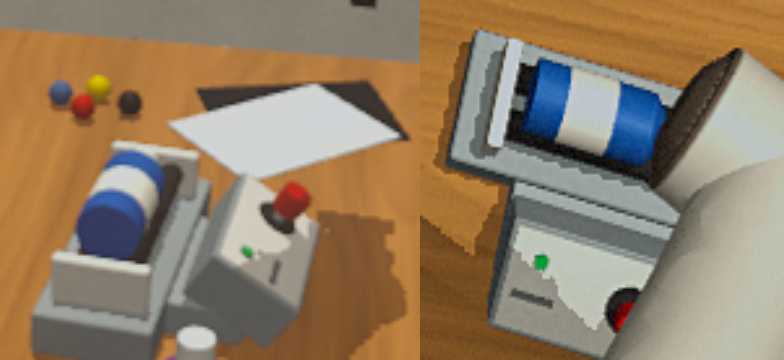

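The knob's pixel centroid is back at its starting value (387.0,176.4), and the bottle lies along the rollers in both views. Handing in.

```bash
python3 -c "
from station import *
print(finish_job())"
```

```text
the job is handed in; nothing more can be done
None
```

I mixed the blue paint as asked and handed the job in at about 20.5 s; the system gives no verdict.

- **Bottle:** I gripped it by the cap, tipped it over the mixer's end cheek, laid it on the rollers and let go. The last pictures show it lying along the rollers. From the tool position at release, its centre is about 8 mm from the cradle point along the rollers.
- **Pulling the knob:** It came out with about 11 N, read between short moves. I let go at about 23 mm, and the picture showed it staying out by itself for over a second. The pull force had stopped rising by then, but I did not feel a hard stop.
- **Pushing the knob home:** I pushed with closed fingertips until it snapped in, then felt the end stop at about 9 N. Its centroid in the side picture is back to within 0.1 pixel of where it started.
- **Other things on the table:** The arm stayed well clear of the glue, pot and stick. My before/after picture comparison there was inconclusive. It showed 2250 changed pixels, centred near the blue bottle's old spot, which I put down to the missing bottle and arm shadows. I did not measure the three separately.

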